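# Set out two dryer lint screens with their tabs over the shelf's edge

## Task

Two flat dryer lint screens lie on the low shelf of the laundry's folding table. With the fingertips, slide each one toward the shelf's far edge until its whole grip tab sticks out over the edge and the tabbed end of its frame is flush with the edge, the screen lying square to it, so that the next user can take it by the tab. Push gently and keep the screens flat on the shelf: never pinch or lift them, and leave everything else where it stands.

Things in the scene. Friction and masses are not known exactly. Their poses are not given: they have to be found in the camera images.
- shelf_edge (a point): Middle of the far (+x) top edge of the low wooden shelf fixed on the table. Its flat top is 60 mm above the table, reaches 320 mm back toward the robot (-x of this frame) and 280 mm to either side (y). Axes: x points out over the edge, square to it, y runs along the edge, z up. It may stand askew up to 9 degrees.
- wide_screen: Flat lint screen lying on the shelf, about 160 g: white frame 110 mm (x) by 130 mm (y), 10 mm thick, dark mesh 3 mm below its top; a grip tab 30 mm long (x), 70 mm wide, equally thick, juts from the middle of its +x side, toward the shelf's far edge (askew up to 12 degrees). Origin: centre of the frame's underside without tab, z up; its straight back side, good to push, is 55 mm behind (-x).
- wide_screen_shoulder (a point): Point on the wide screen's underside at the middle of the line where its tab meets the frame (the frame's end on the tab side), 55 mm from the frame's centre; same axes as the screen. It must come to lie over the shelf's far edge line.
- narrow_screen: Flat lint screen lying on the shelf, about 160 g: white frame 120 mm (x) by 100 mm (y), 10 mm thick, dark mesh 3 mm below its top; a grip tab 40 mm long (x), 45 mm wide, equally thick, juts from the middle of its +x side, toward the shelf's far edge (askew up to 12 degrees). Origin: centre of the frame's underside without tab, z up; its straight back side, good to push, is 60 mm behind (-x).
- narrow_screen_shoulder (a point): Point on the narrow screen's underside at the middle of the line where its tab meets the frame (the frame's end on the tab side), 60 mm from the frame's centre; same axes as the screen. It must come to lie over the shelf's far edge line.
- tin: Bystander: closed metal tin, 40 mm across, 45 mm tall, standing on the shelf between the two screens. Origin: centre of its underside. Leave alone.
- stain_bottle: Bystander: small white bottle, 42 mm across, 110 mm tall, on the shelf's left end (+y) toward the robot. Origin: centre of its underside. Leave alone.
- dosing_cup: Bystander: clear plastic cup, 50 mm across, 48 mm tall, on the shelf's right end (-y). Origin: centre of its underside. Leave alone.
- detergent: Bystander: large blue bottle, 90 mm across, 230 mm tall, on the table left of the shelf. Origin: centre of its underside. Leave alone.
- padlock: Bystander: brass padlock, body 45 x 40 x 20 mm, lying on the table left of the shelf. Origin: underside centre of its body. Leave alone.
- lint_brush: Bystander: hand brush with its handle, lying on the table right of the shelf (-y). Leave alone.
There are look-alikes about, which are no part of the job. What is shaped like the wide_screen but blue or yellow is not meant.

How it is judged:
By the outcome, as a careful person would: the job done as asked, in the order asked, and still so for the second after the job is handed in, with the robot touching nothing.
It also fails if it takes over 61 s, if anything falls off the work surface, if the arm or the gripper's body presses on something with over 40 N, if the wrist force passes 120 N, or if a joint passes its speed limit or range.

## Robot

A 6-joint arm with a two-finger parallel gripper is mounted at the origin on the work surface. World frame = base frame: x ahead of the robot, y to its left, z up, the work surface at z = 0. Lengths are in mm, angles in degrees, forces in N, time in s.
With the tool pointing down it reaches from about 300 to 850 mm from the base axis. Payload 4.2 kg.
Tool frame: the origin (TCP) lies on the mounting face of the last link; the fingertips stand 191 mm ahead of it and the grasp point (between the pads) lies 172 mm ahead of it; z points along the fingers, y is the direction in which the jaws open and shut (so a half turn about z gives the same grasp; the last joint's range is limited). The gripper opens to 91 mm and grips with 3 to 60 N. Pads are 32 mm wide; open, the fingers measure 118 mm over their backs; the gripper's body (76 mm by 178 mm) begins 60 mm behind the grasp point.
Start: joints at [70.588, 18.312, 89.639, -0, 72.044, -1.146], TCP at [180.217, 546.026, 404.776] pointing down, gripper open.
Joint ranges: [-177.97, 177.97], [-48.28, 115.42], [12.27, 149.76], [-77.06, 257.06], [2.81, 150.46], [-146.56, 146.56]. Speed limits (degrees/s): [147.25, 147.25, 180, 180, 180, 180].

## Interface

Orientations are given as [roll, pitch, yaw] about the fixed x, y, z axes, in that order (R = Rz(yaw) Ry(pitch) Rx(roll)).
In Python, from workcell import env gives the robot as it stands.
- The arm moves only by the shell command python3 -m handwheel 'ROWS' [FORCE]. ROWS is JSON, a list of rows, each an object with "gripper": the opening in per cent of the stroke, from 0 (shut) to 100 (fully open); "travel": the shift along the tool's x, y, z in m, a list of three; "twist": the turn about the tool's z in rad. In form: [{"gripper": gripper, "travel": [x, y, z], "twist": twist}, ...]. A call has 1 to 5 rows; each row shifts and turns the commanded pose from where the row before left it, along the tool's axes as they then stand; what a row does not reach is not made up. A row lasts 1/12 s, in which the tool goes at most 41.7 mm and 7.16 degrees, less where a joint would pass 70% of its speed; a pose out of reach is approached as far as the arm can. A call with a gripper value outside its range is refused whole. The fingers move at their own pace and stop on an object; FORCE is the grip in N (left out, the last holds). Time passes only in rows, so rows that do not move let the fingers close. It gives the time, the measured TCP pose, the force and the opening at its end, in the units of the state.
- env.state(): the state, without advancing time (a new reading comes with each control period).
- env.grab_frame(name): name is "side" or "top"; returns a dict with "frame" (400x640x3 uint8, red, green, blue), "intrinsics" (3x3 intrinsics, pixels), "extrinsics" (4x4, takes a point from camera to world coordinates). Camera axes: x right, y down, z forward; pixel columns grow to the right and rows downward; lengths in mm; the calibration is good to about 2 mm. A picture is of the moment at which its call begins. There is no depth.
- env.job_done(): hands the job in, once; it reports no verdict.
Trained networks look in the newest picture that a camera, given by its name, has taken for a name from the list of things; names that differ only in an ending like _2 or _b are one class to them, and where a whole thing is asked for, a point or a joint stands for the part that bears it (a point fixed in the world has none). Each returns a list of dicts, best first, with "confidence" (0 to 1); they miss things now and then, are a little off and sometimes report something else, mostly with a low value. They report only what shows in the picture. A call takes as long as a camera call. They do not tell look-alikes from the thing itself.
- env.trace(camera, thing): "pixels" (400x640 bool, what is visible of it) and "uv" ([column, row] in pixels, amid what is visible of it).
- env.pinpoint(camera, thing): "uv" ([column, row] in pixels: a listed point, or the origin of a listed thing).
The state is a dict: "time_s": time; "qpos": joint angles; "qvel": joint speeds; "effort": joint torques, N m; "ee_pos": TCP position; "ee_rot": TCP orientation; "force": force on the tool from outside, world axes, zero at the start; "torque": the same for the moment, N m; "gripper_width": finger opening in mm.
Only numpy, scipy, OpenCV 4.12 (cv2) and the standard library are available. Lean on these libraries where they do the work, as an engineer would, in place of code of your own. Each camera call takes 0.05 s, during which the arm holds its last target. There are 200 camera calls.

## Working session

There is one attempt and no reset: what is moved stays moved. The work goes in short steps, Python scripts to look and compute and a shell command to move; the robot and the scene stay as the last step left them, time stands still between calls to the robot, and variables do not carry over. Pictures are saved under pics/ and viewed, about 8 in all and at most 12, crops included, and the job is handed in when it is done.

```bash
mkdir -p pics; ls
python3 - <<'E'
from workcell import env
import cv2
for c in("top","side"):
    f=env.grab_frame(c); cv2.imwrite(f"pics/{c}0.png",f["frame"][:,:,::-1])
    print(c,f["intrinsics"],f["extrinsics"].round(3) if hasattr(f["extrinsics"],'round') else f["extrinsics"])
    for t in ["shelf_edge","wide_screen","wide_screen_shoulder","narrow_screen","narrow_screen_shoulder","tin","stain_bottle","dosing_cup"]:
        print(t,[([round(float(v)) for v in d["uv"]],round(float(d["confidence"]),2)) for d in env.pinpoint(c,t)])
print(env.state())
E
```

```text
pics
top [[366.25585842   0.         318.74191634]
 [  0.         366.25585842 205.13231829]
 [  0.           0.           1.        ]] [[ 2.000000e-03 -9.900000e-01  1.380000e-01  3.770950e+02]
 [-1.000000e+00 -3.000000e-03 -1.100000e-02  3.272200e+01]
 [ 1.100000e-02 -1.380000e-01 -9.900000e-01  1.125001e+03]
 [ 0.000000e+00  0.000000e+00  0.000000e+00  1.000000e+00]]
shelf_edge [([344, 155], 0.63)]
wide_screen [([228, 309], 0.85), ([267, 122], 0.82), ([305, 204], 0.73), ([426, 308], 0.69)]
wide_screen_shoulder [([257, 134], 0.84), ([247, 310], 0.81), ([426, 290], 0.63), ([311, 189], 0.56)]
narrow_screen []
narrow_screen_shoulder [([384, 172], 0.87)]
tin [([350, 209], 0.46)]
stain_bottle [([268, 246], 0.7)]
dosing_cup [([428, 172], 0.59)]
side [[490.11417217   0.         322.86976125]
 [  0.         490.11417217 192.56303929]
 [  0.           0.           1.        ]] [[ 6.620000e-01 -4.850000e-01  5.710000e-01 -3.725220e+02]
 [-7.490000e-01 -4.420000e-01  4.930000e-01 -7.630590e+02]
 [ 1.400000e-02 -7.550000e-01 -6.560000e-01  1.115244e+03]
 [ 0.000000e+00  0.000000e+00  0.000000e
[... 369 characters left out ...]
, 194], 0.75)]
dosing_cup [([420, 229], 0.86)]
{'time_s': 0.9, 'qpos': array([ 7.05874049e+01,  1.83120036e+01,  8.96393518e+01,  1.87727462e-04,
        7.20440051e+01, -1.14571955e+00]), 'qvel': array([-0.02382802, -0.0406735 ,  0.09644192,  0.09641345,  0.02637825,
        0.01769773]), 'effort': array([ 2.02133360e-04, -4.12333202e+01, -2.32239228e+01,  7.29313027e-02,
        3.75628041e-02, -6.52489305e-06]), 'ee_pos': array([180.22637693, 546.0231868 , 404.77249813]), 'ee_rot': array([ 1.79995358e+02, -8.57825203e-05,  1.61733067e+02]), 'force': array([ 0.91271119, -0.34369231, -0.09803627]), 'torque': array([ 0.00278919,  0.01484251, -0.04367936]), 'gripper_width': 90.69468662438986}
```

View top.

View pics/top0.png

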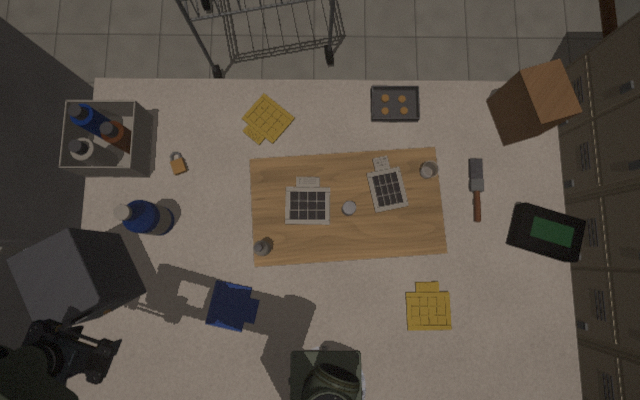

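Run:
```python
import cv2
a=cv2.imread("pics/top0.png")
cv2.imwrite("pics/crop0.png",cv2.resize(a[130:280,230:460],None,fx=3.4,fy=3.4,interpolation=cv2.INTER_CUBIC))
```

```text
(no output)
```

View pics/crop0.png

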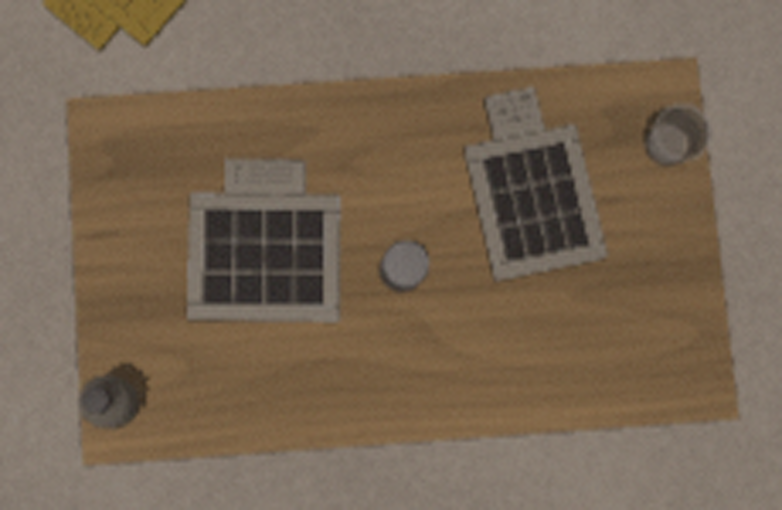

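```bash
cat > h.py <<'E'
from workcell import env
import numpy as np, cv2
from scipy.optimize import minimize
L=dict(w=(55,65,30,35),n=(60,50,40,22.5))
def prism_pts(k):
    a,b,t,h=L[k]; return np.array([[-a,-b],[a,-b],[a,-h],[a+t,-h],[a+t,h],[a,h],[a,b],[-a,b]],float)
def T(p,q):
    c,s=np.cos(p[2]),np.sin(p[2]); return q@np.array([[c,s],[-s,c]])+p[:2]
def proj(f,xy,z):
    P=np.c_[xy,np.full(len(xy),z)]; E=np.array(f["extrinsics"]); q=(P-E[:3,3])@E[:3,:3]@np.array(f["intrinsics"]).T
    return q[:,:2]/q[:,2:]
def unproj(f,uv,z):
    E=np.array(f["extrinsics"]); d=E[:3,:3]@np.linalg.solve(f["intrinsics"],[uv[0],uv[1],1]); o=E[:3,3]
    return (o+d*(z-o[2])/d[2])[:2]
S=4
def fill(im,uv,v): cv2.fillPoly(im,[np.round(((uv+.5)*S-.5)*16).astype(np.int32)],v,shift=4)
def render(f,p):
    im=np.zeros((400*S,640*S),np.float32)
    fill(im,proj(f,T(p[:3],np.array([[0,-280],[0,280],[-320,280],[-320,-280.]])),60),1)
    for i,k in enumerate("wn"):
        q=p[3+3*i:6+3*i]; o=T(q,prism_pts(k))
        for z in (60,65,70): fill(im,proj(f,o,z),0)
    return cv2.resize(im,(640,400),interpolation=cv2.INTER_AREA)
def matte(f):
    a=cv2.GaussianBlur(f["frame"].astype(np.float32),(0,0),.7); m=(a[...,0]-a[...,2])/(a[...,0]+5)
    return m
def rows_from(v,p0,weight):pass
def fit(f,p0,ignore=(),free=range(9)):
    """p in mm/rad; ignore: circles (u,v,r) in pixels"""
    m=matte(f); W=np.zeros((400,640),np.uint8)
    r0=proj(f,T(p0[:3],np.array([[25,-300],[25,300],[-340,300],[-340,-300.]])),60)
    cv2.fillPoly(W,[r0.astype(np.int32)],1)
    for u,v,r in ignore: cv2.circle(W,(int(u),int(v)),int(r),0,-1)
    W=W>0; sc=np.array([1,1,.01]*3); free=list(free)
    def cost(x):
        p=np.array(p0,float); p[free]+=x*sc[free]
        R=cv2.GaussianBlur(render(f,p),(0,0),.7)[W]; M=m[W]
        A=np.c_[R,np.ones_like(R)]; c=np.linalg.lstsq(A,M,rcond=None)[0]
        e=np.clip(np.abs(A@c-M),0,.25); return float((e**2).mean())*1e4
    x=np.zeros(len(free))
    for st in (10,3,1.):
        x=minimize(cost,x,method="Powell",options=dict(xtol=.03,ftol=1e-7,maxiter=12)).x if st==10 else minimize(cost,x,method="Nelder-Mead",options=dict(initial_simplex=np.vstack([x]+[x+st*e for e in np.eye(len(x))]),xatol=.03,fatol=1e-6,maxiter=500)).x
    p=np.array(p0,float); p[free]+=x*sc[free]; return p,cost(x)
def rel(p):
    c,s=np.cos(p[2]),np.sin(p[2])
    for i,k in enumerate("wn"):
        q=p[3+3*i:6+3*i]; sh=T(q,np.array([[L[k][0],0.]]))[0]-p[:2]
        print(k,"shoulder in shelf frame",np.round([c*sh[0]+s*sh[1],-s*sh[0]+c*sh[1]],1),"yaw rel",round(np.degrees(q[2]-p[2]),2))
E
python3 - <<'E'
from h import *
f=env.grab_frame("top")
p=np.r_[unproj(f,(344,152),60),.05,unproj(f,(307,207),70),0,unproj(f,(388,190),70),.2]
ig=[(350,209,9),(263,246,13),(428,172,11)]
p,c=fit(f,p,ig); np.save("p.npy",p); print(np.round(p,2),c); rel(p)
im=f["frame"][:,:,::-1].copy()
im=cv2.resize(im[130:280,230:460],None,fx=3.4,fy=3.4,interpolation=cv2.INTER_CUBIC)
def d(xy,z): cv2.polylines(im,[((proj(f,xy,z)+.5-[230,130])*3.4).astype(int).astype(np.int32)],True,(0,0,255),1)
d(T(p[:3],np.array([[0,-280],[0,280],[-320,280],[-320,-280.]])),60); d(T(p[3:6],prism_pts("w")),70); d(T(p[6:],prism_pts("n")),70)
cv2.imwrite("pics/fit0.png",im)
c_,s_=np.cos(p[2]),np.sin(p[2])
for n,uv,z in (("tin",(349,208),105),("bottle",(263,243),170),("cup",(428,171),108)):
    v=unproj(f,uv,z)-p[:2]; print(n,np.round([c_*v[0]+s_*v[1],-s_*v[0]+c_*v[1]]))
for cn in("side",):
    g=env.grab_frame(cn)
    cv2.imwrite("pics/side0.png",g["frame"][:,:,::-1])
    for n,q,z in (("edge",p[:2],60),("wsh",T(p[3:6],np.array([[55.,0]]))[0],60),("nsh",T(p[6:],np.array([[60.,0]]))[0],60)): print(n,proj(g,q[None],z).round(1))
E
```

```text
[ 6.8706e+02 -4.9910e+01  7.0000e-02  5.2559e+02  5.4640e+01 -1.0000e-02
  5.7377e+02 -1.8017e+02  2.1000e-01] 2.0127413154114038
w shoulder in shelf frame [-98.8 111.4] yaw rel -4.47
n shoulder in shelf frame [ -62.8 -113.8] yaw rel 7.73
tin [-176.   -1.]
bottle [-260.  235.]
cup [ -85. -234.]
edge [[368.3 182.9]]
wsh [[324.2 184.5]]
nsh [[387.3 207.1]]
```

View pics/fit0.png

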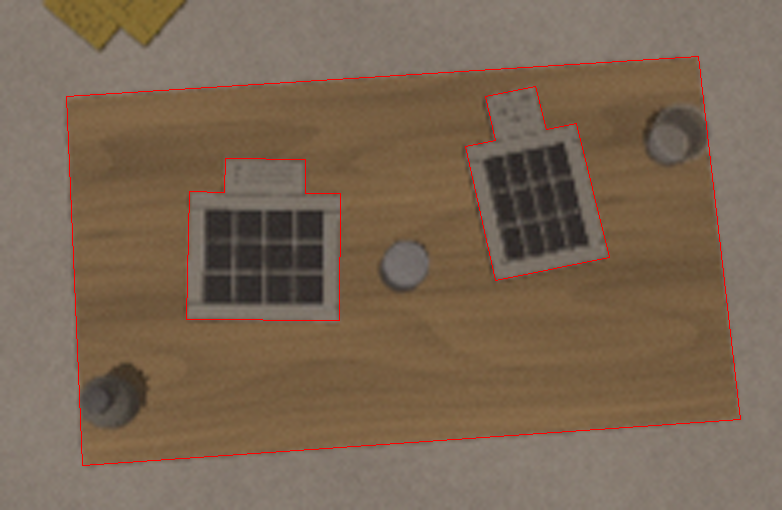

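View pics/side0.png

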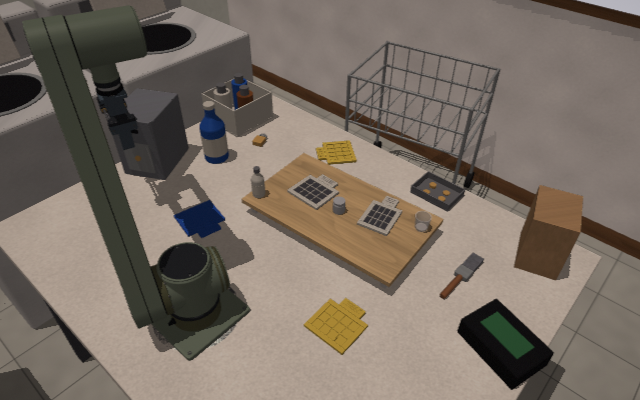

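The fit overlays both white screens on the shelf; wide is at (305,204) and narrow at (387,188). The yellow (267,122), (426,308) and blue (228,309) ones are look-alikes lying off the shelf, and the crop confirms it. First move: twist to square up with the shelf.

```bash
cat >> h.py <<'E'
def go(sx,sy,z):
    "travel (tool m) from here to shelf-frame point, twist to be square"
    p=np.load("p.npy"); s=env.state(); yaw=s["ee_rot"][2]; w=T(p[:3],np.array([[sx,sy]],float))[0]
    d=np.r_[w,z]-s["ee_pos"]; a=np.radians(yaw); tx=np.array([np.cos(a),np.sin(a)]); ty=np.array([np.sin(a),-np.cos(a)])
    tw=-((np.degrees(p[2])+180-yaw+180)%360-180)
    print("t",s["time_s"],"pos",s["ee_pos"].round(1),"yaw",round(yaw,2),"target",w.round(1),"travel mm",np.round([d[:2]@tx,d[:2]@ty,-d[2]],1),"twist rad",round(np.radians(tw),4),"F",s["force"].round(1),"w",round(s["gripper_width"],1))
E
python3 -c "
from h import *
print(np.degrees(np.load('p.npy')[2])); go(-247,110,320)"
```

```text
4.061665134014296
t 1.0 pos [180.2 546.  404.8] yaw 161.73 target [432.9  42.3] travel mm [-397.8 -399.1   84.8] twist rad -0.3897 F [ 1.1  0.5 -0.1] w 91.4
```

```bash
python3 -m handwheel '[{"gripper":88,"travel":[0,-0.02,0],"twist":-0.0974},{"gripper":88,"travel":[0,-0.035,0],"twist":-0.0974},{"gripper":88,"travel":[0,-0.035,0],"twist":-0.0974},{"gripper":88,"travel":[0,-0.035,0],"twist":-0.0974},{"gripper":88,"travel":[0,-0.035,0],"twist":0}]'; python3 -c "
from h import *
go(-247,110,320)"
```

```text
time_s: 1.42
ee_pos: [162.8, 386.7, 404.6]
ee_rot: [-180.0, -0.0, -175.7]
force: [0.9, -0.3, 0.9]
gripper_width: 80.2
t 1.4167 pos [162.8 386.7 404.6] yaw -175.68 target [432.9  42.3] travel mm [-243.4 -363.7   84.6] twist rad 0.0045 F [ 0.9 -0.3  0.9] w 80.2
```

```bash
python3 -m handwheel '[{"gripper":88,"travel":[-0.022,-0.033,0],"twist":0.0045},{"gripper":88,"travel":[-0.022,-0.033,0],"twist":0},{"gripper":88,"travel":[-0.022,-0.033,0],"twist":0},{"gripper":88,"travel":[-0.022,-0.033,0],"twist":0},{"gripper":88,"travel":[-0.022,-0.033,0],"twist":0}]';python3 -m handwheel '[{"gripper":88,"travel":[-0.022,-0.033,0],"twist":0},{"gripper":88,"travel":[-0.022,-0.033,0],"twist":0},{"gripper":88,"travel":[-0.022,-0.033,0.01],"twist":0},{"gripper":88,"travel":[-0.022,-0.033,0.02],"twist":0},{"gripper":88,"travel":[-0.022,-0.033,0.02],"twist":0}]'; python3 -c "
from h import *
go(-247,110,320)"
```

```text
time_s: 1.83
ee_pos: [284.7, 229.3, 405.1]
ee_rot: [180.0, 0.1, -176.2]
force: [0.3, 0.1, -0.1]
gripper_width: 80.2
time_s: 2.25
ee_pos: [402.9, 75.6, 357.5]
ee_rot: [180.0, 0.2, -176.2]
force: [0.0, 0.7, -0.1]
gripper_width: 80.1
t 2.25 pos [402.9  75.6 357.5] yaw -176.25 target [432.9  42.3] travel mm [-27.7 -35.2  37.5] twist rad -0.0054 F [ 0.   0.7 -0.1] w 80.1
```

```bash
python3 -m handwheel '[{"gripper":88,"travel":[-0.012,-0.016,0.018],"twist":0},{"gripper":88,"travel":[-0.012,-0.016,0.018],"twist":0},{"gripper":88,"travel":[0,0,0],"twist":0},{"gripper":88,"travel":[0,0,0],"twist":0}]'; python3 -c "
from h import *
go(-247,110,255)"
```

```text
time_s: 2.58
ee_pos: [428.2, 46.8, 320.6]
ee_rot: [180.0, -0.1, -176.3]
force: [1.0, 0.6, 0.6]
gripper_width: 80.0
t 2.5833 pos [428.2  46.8 320.6] yaw -176.33 target [432.9  42.3] travel mm [-4.4 -4.7 65.6] twist rad -0.0068 F [1.  0.6 0.6] w 80.0
```

```bash
python3 -m handwheel '[{"gripper":88,"travel":[-0.002,-0.005,0.022],"twist":-0.0068},{"gripper":88,"travel":[0,0,0.022],"twist":0},{"gripper":88,"travel":[0,0,0.016],"twist":0},{"gripper":88,"travel":[0,0,0.005],"twist":0},{"gripper":88,"travel":[0,0,0],"twist":0}]'
python3 - <<'E'
from h import *
go(-247,110,255)
f=env.grab_frame("side"); cv2.imwrite("pics/s1.png",cv2.resize(f["frame"][130:290,220:460,::-1],None,fx=3.2,fy=3.2,interpolation=cv2.INTER_CUBIC))
E
```

```text
time_s: 3.0
ee_pos: [429.8, 43.2, 256.3]
ee_rot: [180.0, -0.1, -175.7]
force: [-0.5, 1.3, -0.0]
gripper_width: 80.3
t 3.0 pos [429.8  43.2 256.3] yaw -175.74 target [432.9  42.3] travel mm [-3.  -1.1  1.3] twist rad 0.0035 F [-0.5  1.3 -0. ] w 80.3
```

View pics/s1.png

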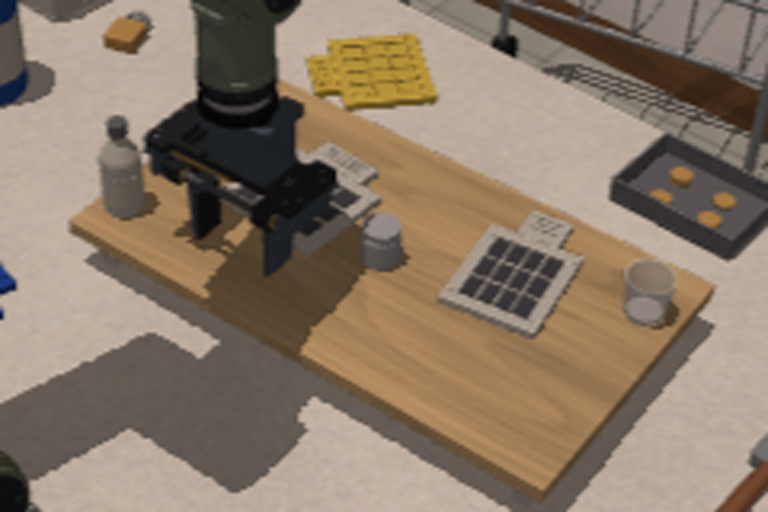

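The picture shows the fingertips just behind the wide screen, around (235,240), clear of bottle (122,180) and tin (382,240). Push now.

```bash
python3 -m handwheel '[{"gripper":88,"travel":[-0.005,0,0.0015],"twist":0.002},{"gripper":88,"travel":[-0.005,0,0],"twist":0},{"gripper":88,"travel":[-0.005,0,0],"twist":0},{"gripper":88,"travel":[-0.005,0,0],"twist":0},{"gripper":88,"travel":[-0.005,0,0],"twist":0}]'; python3 -m handwheel '[{"gripper":88,"travel":[-0.005,0,0],"twist":0},{"gripper":88,"travel":[-0.005,0,0],"twist":0},{"gripper":88,"travel":[-0.005,0,0],"twist":0},{"gripper":88,"travel":[-0.005,0,0],"twist":0},{"gripper":88,"travel":[-0.005,0,0],"twist":0}]'
python3 - <<'E'
from h import *
go(-126,110,255)
E
```

```text
time_s: 3.47
ee_pos: [455.7, 44.1, 255.0]
ee_rot: [-180.0, -0.0, -175.9]
force: [-1.2, -0.2, 1.1]
gripper_width: 80.0
time_s: 3.88
ee_pos: [480.7, 46.0, 254.7]
ee_rot: [180.0, -0.0, -175.9]
force: [-2.1, 0.7, 2.2]
gripper_width: 80.2
t 3.8833 pos [480.7  46.  254.7] yaw -175.93 target [553.6  50.9] travel mm [-73.1  -0.3  -0.3] twist rad 0.0002 F [-2.1  0.7  2.2] w 80.2
```

```bash
python3 -m handwheel '[{"gripper":88,"travel":[-0.005,0,0],"twist":0},{"gripper":88,"travel":[-0.005,0,0],"twist":0},{"gripper":88,"travel":[-0.005,0,0],"twist":0},{"gripper":88,"travel":[-0.005,0,0],"twist":0},{"gripper":88,"travel":[-0.005,0,0],"twist":0}]'; python3 -m handwheel '[{"gripper":88,"travel":[-0.005,0,0],"twist":0},{"gripper":88,"travel":[-0.005,0,0],"twist":0},{"gripper":88,"travel":[-0.005,0,0],"twist":0},{"gripper":88,"travel":[-0.004,0,0],"twist":0},{"gripper":88,"travel":[-0.003,0,0],"twist":0}]';  python3 -m handwheel '[{"gripper":88,"travel":[-0.003,0,0],"twist":0},{"gripper":88,"travel":[-0.002,0,0],"twist":0},{"gripper":88,"travel":[-0.001,0,0],"twist":0},{"gripper":88,"travel":[0,0,0],"twist":0},{"gripper":88,"travel":[0,0,0],"twist":0}]'
python3 - <<'E'
from h import *
go(-126,110,255)
f=env.grab_frame("top"); cv2.imwrite("pics/t2.png",cv2.resize(f["frame"][130:280,230:460,::-1],None,fx=3.4,fy=3.4,interpolation=cv2.INTER_CUBIC))
f=env.grab_frame("side"); cv2.imwrite("pics/s2.png",cv2.resize(f["frame"][130:290,220:460,::-1],None,fx=3.2,fy=3.2,interpolation=cv2.INTER_CUBIC))
E
```

```text
time_s: 4.3
ee_pos: [505.8, 47.8, 254.7]
ee_rot: [180.0, 0.0, -175.9]
force: [-0.7, -0.2, -0.5]
gripper_width: 80.0
time_s: 4.72
ee_pos: [527.8, 49.3, 254.7]
ee_rot: [180.0, 0.0, -175.9]
force: [-2.3, 0.0, 0.6]
gripper_width: 80.2
time_s: 5.13
ee_pos: [533.4, 49.7, 254.8]
ee_rot: [180.0, 0.1, -175.9]
force: [0.1, -0.4, -0.4]
gripper_width: 80.2
t 5.1333 pos [533.4  49.7 254.8] yaw -175.93 target [553.6  50.9] travel mm [-20.3  -0.3  -0.2] twist rad 0.0002 F [ 0.1 -0.4 -0.4] w 80.2
```

View pics/t2.png

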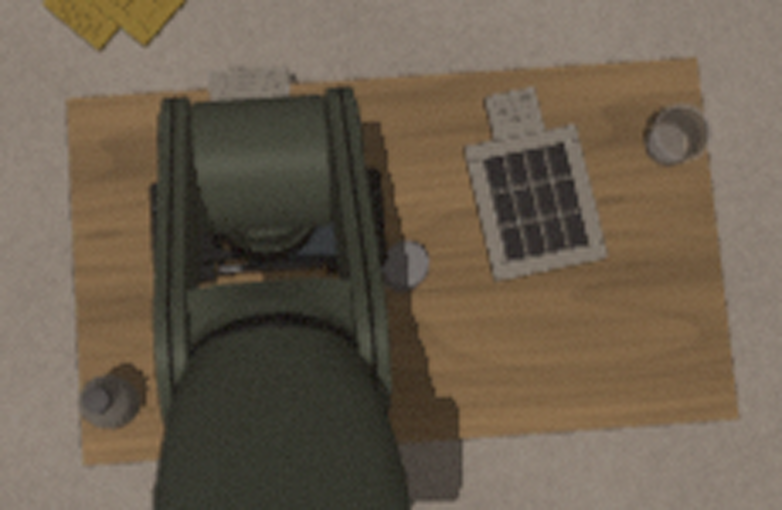

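The tab is already about two thirds or more over the edge (tab end at crop y≈66, edge ≈92), further than assumed, so the fingers reach more than 16 mm ahead. The arm hides the rest, so I back off, lift, and measure while moving to the narrow screen.

```bash
python3 -m handwheel '[{"gripper":88,"travel":[0.01,0,0],"twist":0},{"gripper":88,"travel":[0.015,0,0],"twist":0},{"gripper":88,"travel":[0,0,-0.03],"twist":0},{"gripper":88,"travel":[0,0,-0.03],"twist":0},{"gripper":80,"travel":[0,0,-0.03],"twist":0}]'; python3 -m handwheel '[{"gripper":66,"travel":[0.009,0.036,0],"twist":0},{"gripper":66,"travel":[0.009,0.036,0],"twist":0},{"gripper":66,"travel":[0.009,0.036,0],"twist":0},{"gripper":66,"travel":[0.009,0.036,0],"twist":0},{"gripper":66,"travel":[0.009,0.036,0],"twist":0}]'
python3 - <<'E'
from h import *
go(-225,-124,255)
E
```

```text
time_s: 5.65
ee_pos: [507.0, 47.8, 345.5]
ee_rot: [180.0, -0.1, -175.9]
force: [0.5, -0.1, 0.1]
gripper_width: 75.9
time_s: 6.07
ee_pos: [449.0, 225.3, 345.0]
ee_rot: [180.0, 0.0, -176.0]
force: [0.8, -0.3, 1.0]
gripper_width: 60.3
t 6.0667 pos [449.  225.3 345. ] yaw -175.96 target [ 471.4 -189.5] travel mm [   6.9 -415.4   90. ] twist rad -0.0003 F [ 0.8 -0.3  1. ] w 60.3
```

I used the wrong sign in y and went left, passing near the stain bottle. I'll check that nothing was disturbed before going on, and measure the wide screen from here.

Run:
```python
from h import *
f=env.grab_frame("top"); cv2.imwrite("pics/t3.png",cv2.resize(f["frame"][130:280,230:460,::-1],None,fx=3.4,fy=3.4,interpolation=cv2.INTER_CUBIC))
g=env.grab_frame("side"); a=cv2.imread("pics/side0.png")[:,:,::-1]
cv2.imwrite("pics/s3.png",cv2.resize(np.hstack([a[150:250,230:350],g["frame"][150:250,230:350]])[:,:,::-1],None,fx=3.2,fy=3.2,interpolation=cv2.INTER_CUBIC))
for c in("top","side"):
  print([(d["uv"],d["confidence"]) for d in env.pinpoint(c,"stain_bottle")])
```

```text
[([270.2, 245.7], 0.6)]
[([260.1, 192.7], 0.73)]
```

View pics/s3.png

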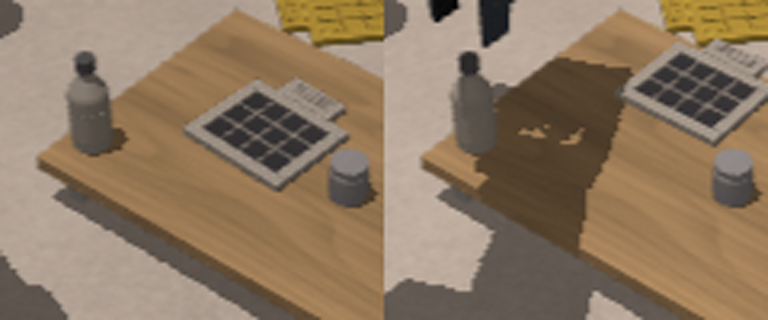

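View pics/t3.png

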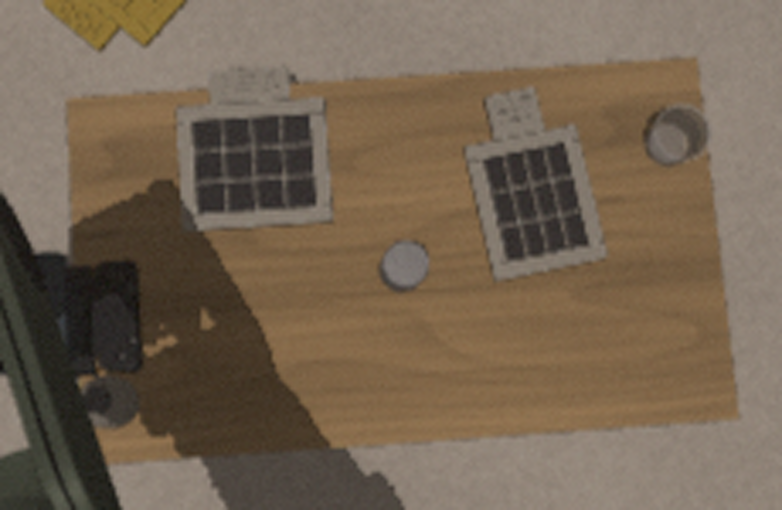

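Bottle, tin and the rest stand unchanged (bottle at crop (90,110) in both side views); the wide screen sits with most of its tab out. Fit it with the arm region masked.

```bash
cat >> h.py <<'E'
def back_finger(sx): pass
E
python3 - <<'E'
from h import *
f=env.grab_frame("top"); p=np.load("p.npy")
p[3:6]=[*T(p[:3],np.array([[-70,112.]]))[0],p[2]]
p,c=fit(f,p,[(350,209,9),(255,235,40),(428,172,11),(288,235,35)],free=[3,4,5]); print(c); rel(p); np.save("p.npy",p)
E
```

```text
2.601836749818176
w shoulder in shelf frame [-16.5 119.4] yaw rel 0.06
n shoulder in shelf frame [ -62.8 -113.8] yaw rel 7.73
```

```bash
python3 -m handwheel '[{"gripper":66,"travel":[0,0,-0.03],"twist":0},{"gripper":66,"travel":[0,-0.03,0],"twist":0},{"gripper":66,"travel":[0,-0.035,0],"twist":0},{"gripper":66,"travel":[0,-0.035,0],"twist":0},{"gripper":66,"travel":[0,-0.035,0],"twist":0}]';python3 -m handwheel '[{"gripper":66,"travel":[0,-0.035,0],"twist":0},{"gripper":66,"travel":[0,-0.035,0],"twist":0},{"gripper":66,"travel":[0,-0.035,0],"twist":0},{"gripper":66,"travel":[0,-0.035,0],"twist":0},{"gripper":66,"travel":[0,-0.035,0],"twist":0}]';python3 -m handwheel '[{"gripper":66,"travel":[0,-0.035,0],"twist":0},{"gripper":66,"travel":[0,-0.035,0],"twist":0},{"gripper":66,"travel":[0,-0.03,0],"twist":0},{"gripper":66,"travel":[0,0,0],"twist":0},{"gripper":66,"travel":[0,0,0],"twist":0}]'; python3 -c "
from h import *
go(-225,-124,255)"
```

```text
time_s: 6.73
ee_pos: [459.8, 86.7, 374.9]
ee_rot: [-180.0, 0.0, -176.0]
force: [0.9, -1.1, 0.0]
gripper_width: 60.3
time_s: 7.15
ee_pos: [471.6, -88.3, 374.8]
ee_rot: [-180.0, 0.0, -176.1]
force: [0.9, -0.7, 0.6]
gripper_width: 60.2
time_s: 7.57
ee_pos: [478.7, -187.3, 374.4]
ee_rot: [180.0, -0.0, -176.2]
force: [0.2, 0.1, -0.7]
gripper_width: 60.0
t 7.5667 pos [ 478.7 -187.3  374.4] yaw -176.24 target [ 471.4 -189.5] travel mm [  7.4  -1.7 119.4] twist rad -0.0053 F [ 0.2  0.1 -0.7] w 60.0
```

```bash
python3 -m handwheel '[{"gripper":66,"travel":[0.0075,-0.0015,0.03],"twist":-0.005},{"gripper":66,"travel":[0,0,0.035],"twist":0},{"gripper":66,"travel":[0,0,0.034],"twist":0},{"gripper":66,"travel":[0,0,0.018],"twist":0},{"gripper":66,"travel":[0,0,0],"twist":0}]'; python3 -c "
from h import *
go(-142,-124,255)"
```

```text
time_s: 7.98
ee_pos: [470.1, -185.6, 254.0]
ee_rot: [179.7, -0.5, -175.6]
force: [-0.9, -0.1, 0.0]
gripper_width: 60.5
t 7.9833 pos [ 470.1 -185.6  254. ] yaw -175.65 target [ 554.2 -183.7] travel mm [-84.   -4.4  -1. ] twist rad 0.0051 F [-0.9 -0.1  0. ] w 60.5
```

```bash
python3 -m handwheel '[{"gripper":66,"travel":[0,-0.004,0],"twist":0},{"gripper":66,"travel":[0,0,0],"twist":0},{"gripper":66,"travel":[0,0,0],"twist":0}]'; python3 -c "
from h import *
go(-142,-124,255)"
```

```text
time_s: 8.23
ee_pos: [473.2, -191.1, 259.5]
ee_rot: [-179.9, 0.2, -175.7]
force: [-0.2, 0.7, 0.4]
gripper_width: 60.2
t 8.2333 pos [ 473.2 -191.1  259.5] yaw -175.65 target [ 554.2 -183.7] travel mm [-81.3   1.2   4.5] twist rad 0.005 F [-0.2  0.7  0.4] w 60.2
```

```bash
python3 -m handwheel '[{"gripper":66,"travel":[0,0.001,0.0045],"twist":0.005},{"gripper":66,"travel":[-0.005,0,0],"twist":0},{"gripper":66,"travel":[-0.005,0,0],"twist":0},{"gripper":66,"travel":[-0.005,0,0],"twist":0},{"gripper":66,"travel":[-0.005,0,0],"twist":0}]';  python3 -c "
from h import *
go(-142,-124,255)"
```

```text
time_s: 8.65
ee_pos: [493.0, -188.2, 253.4]
ee_rot: [180.0, -0.0, -175.9]
force: [-2.0, 0.4, 1.9]
gripper_width: 60.1
t 8.65 pos [ 493.  -188.2  253.4] yaw -175.9 target [ 554.2 -183.7] travel mm [-61.3   0.1  -1.6] twist rad 0.0006 F [-2.   0.4  1.9] w 60.1
```

```bash
python3 -m handwheel '[{"gripper":66,"travel":[-0.005,0,-0.0015],"twist":0},{"gripper":66,"travel":[-0.005,0,0],"twist":0},{"gripper":66,"travel":[-0.005,0,0],"twist":0},{"gripper":66,"travel":[-0.005,0,0],"twist":0},{"gripper":66,"travel":[-0.005,0,0],"twist":0}]'; python3 -m handwheel '[{"gripper":66,"travel":[-0.005,0,0],"twist":0},{"gripper":66,"travel":[-0.005,0,0],"twist":0},{"gripper":66,"travel":[-0.004,0,0],"twist":0},{"gripper":66,"travel":[-0.004,0,0],"twist":0},{"gripper":66,"travel":[-0.003,0,0],"twist":0}]'; python3 -m handwheel '[{"gripper":66,"travel":[-0.002,0,0],"twist":0},{"gripper":66,"travel":[-0.002,0,0],"twist":0},{"gripper":66,"travel":[-0.001,0,0],"twist":0},{"gripper":66,"travel":[0,0,0],"twist":0}]'; python3 -c "
from h import *
go(-142,-124,255)"
```

```text
time_s: 9.07
ee_pos: [517.8, -186.4, 254.7]
ee_rot: [180.0, -0.0, -175.9]
force: [-1.8, 0.6, 1.5]
gripper_width: 59.9
time_s: 9.48
ee_pos: [538.8, -185.1, 254.6]
ee_rot: [-180.0, 0.0, -175.9]
force: [-1.3, -0.2, 0.7]
gripper_width: 60.5
time_s: 9.82
ee_pos: [543.6, -184.7, 254.7]
ee_rot: [-180.0, 0.0, -175.9]
force: [-0.4, 0.0, 0.1]
gripper_width: 60.4
t 9.8167 pos [ 543.6 -184.7  254.7] yaw -175.93 target [ 554.2 -183.7] travel mm [-10.7   0.3  -0.3] twist rad 0.0001 F [-0.4  0.   0.1] w 60.4
```

```bash
python3 -m handwheel '[{"gripper":66,"travel":[0.008,0,0],"twist":0},{"gripper":66,"travel":[0.012,0,0],"twist":0},{"gripper":66,"travel":[0,0,-0.03],"twist":0},{"gripper":66,"travel":[0,0,-0.03],"twist":0},{"gripper":88,"travel":[0,0,-0.03],"twist":0}]'; python3 -m handwheel '[{"gripper":88,"travel":[0,0.035,0],"twist":0},{"gripper":88,"travel":[0,0.04,0],"twist":0},{"gripper":88,"travel":[0,0.04,0],"twist":0},{"gripper":88,"travel":[0,0.04,0],"twist":0},{"gripper":88,"travel":[0,0.04,0],"twist":0}]'; python3 -m handwheel '[{"gripper":88,"travel":[0,0.04,0],"twist":0},{"gripper":88,"travel":[0,0.006,0],"twist":0},{"gripper":88,"travel":[0,0,0],"twist":0},{"gripper":88,"travel":[0,0,0],"twist":0}]'
python3 - <<'E'
from h import *
go(-162,119,255)
f=env.grab_frame("top"); p=np.load("p.npy")
p[6:9]=[*T(p[:3],np.array([[-74,-118.]]))[0],p[2]]
p,c=fit(f,p,[(350,209,9),(305,200,60),(290,270,60),(428,172,11)],free=[6,7,8]); print(c); rel(p); np.save("p.npy",p)
cv2.imwrite("pics/t4.png",cv2.resize(f["frame"][130:280,230:460,::-1],None,fx=3.4,fy=3.4,interpolation=cv2.INTER_CUBIC))
E
```

```text
time_s: 10.23
ee_pos: [522.6, -186.1, 345.5]
ee_rot: [180.0, -0.0, -175.9]
force: [0.8, -0.7, 0.2]
gripper_width: 64.2
time_s: 10.65
ee_pos: [508.6, 9.8, 345.0]
ee_rot: [180.0, 0.1, -176.0]
force: [0.4, -0.3, 0.5]
gripper_width: 80.4
time_s: 10.98
ee_pos: [506.0, 54.1, 344.8]
ee_rot: [-180.0, 0.0, -175.9]
force: [0.3, -0.5, 0.3]
gripper_width: 80.2
t 10.9833 pos [506.   54.1 344.8] yaw -175.86 target [517.   57.3] travel mm [-11.2   2.4  89.8] twist rad 0.0014 F [ 0.3 -0.5  0.3] w 80.2
2.8535144519992173
w shoulder in shelf frame [-16.5 119.4] yaw rel 0.06
n shoulder in shelf frame [ -13.  -129.8] yaw rel 0.16
```

View pics/t4.png

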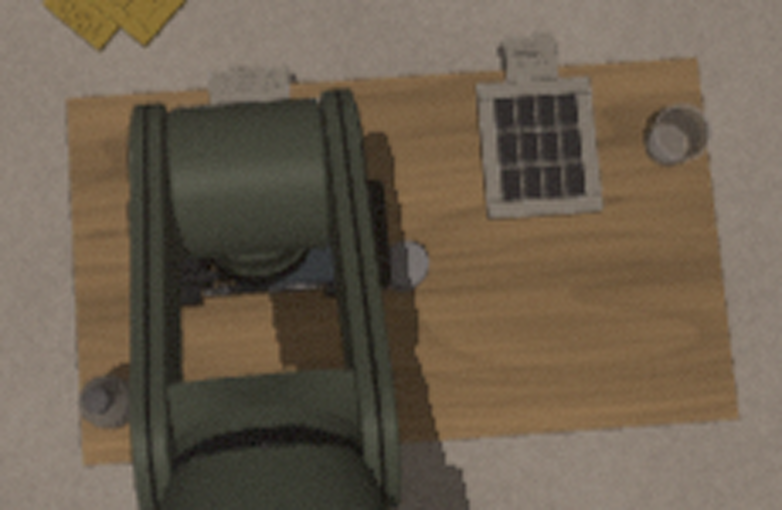

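Narrow screen fits at 13.0 mm short, square; reach of the fingers (19.7 vs 19.8 mm) agrees between both. Finish wide: TCP to shelf x = −129.8.

```bash
python3 -m handwheel '[{"gripper":88,"travel":[-0.008,0.002,0.03],"twist":0.0014},{"gripper":88,"travel":[0,0,0.03],"twist":0},{"gripper":88,"travel":[0,0,0.02],"twist":0},{"gripper":88,"travel":[0,0,0.009],"twist":0},{"gripper":88,"travel":[0,0,0],"twist":0}]';  python3 -m handwheel '[{"gripper":88,"travel":[0,0,0],"twist":0},{"gripper":88,"travel":[0,0,0],"twist":0}]'; python3 -c "
from h import *
go(-129.8,119,255)"
```

```text
time_s: 11.45
ee_pos: [513.6, 55.3, 253.8]
ee_rot: [-180.0, -0.3, -176.1]
force: [-0.2, 0.3, 0.9]
gripper_width: 79.6
time_s: 11.62
ee_pos: [514.9, 56.3, 257.0]
ee_rot: [180.0, 0.2, -176.1]
force: [0.9, -0.2, 0.4]
gripper_width: 80.3
t 11.6167 pos [514.9  56.3 257. ] yaw -176.07 target [549.2  59.6] travel mm [-34.4   1.    2. ] twist rad -0.0022 F [ 0.9 -0.2  0.4] w 80.3
```

```bash
python3 -m handwheel '[{"gripper":88,"travel":[-0.005,0,0.002],"twist":-0.0022},{"gripper":88,"travel":[-0.005,0,0],"twist":0},{"gripper":88,"travel":[-0.004,0,0],"twist":0},{"gripper":88,"travel":[-0.004,0,0],"twist":0},{"gripper":88,"travel":[-0.003,0,0],"twist":0}]';  python3 -m handwheel '[{"gripper":88,"travel":[-0.003,0,0],"twist":0},{"gripper":88,"travel":[-0.002,0,0],"twist":0},{"gripper":88,"travel":[-0.001,0,0],"twist":0},{"gripper":88,"travel":[0,0,0],"twist":0},{"gripper":88,"travel":[0,0,0],"twist":0}]'; python3 -c "
from h import *
go(-129.8,119,255)"
```

```text
time_s: 12.03
ee_pos: [535.3, 58.5, 253.9]
ee_rot: [180.0, -0.1, -175.9]
force: [-1.9, -0.1, 1.5]
gripper_width: 80.4
time_s: 12.45
ee_pos: [541.1, 58.8, 253.6]
ee_rot: [180.0, 0.0, -175.9]
force: [-0.9, 0.3, -0.1]
gripper_width: 80.1
t 12.45 pos [541.1  58.8 253.6] yaw -175.88 target [549.2  59.6] travel mm [-8.1  0.2 -1.4] twist rad 0.001 F [-0.9  0.3 -0.1] w 80.1
```

```bash
python3 -m handwheel '[{"gripper":88,"travel":[-0.002,0,-0.001],"twist":0.001},{"gripper":88,"travel":[-0.002,0,0],"twist":0},{"gripper":88,"travel":[-0.002,0,0],"twist":0},{"gripper":88,"travel":[-0.0015,0,0],"twist":0},{"gripper":88,"travel":[-0.0005,0,0],"twist":0}]';  python3 -m handwheel '[{"gripper":88,"travel":[0,0,0],"twist":0},{"gripper":88,"travel":[0,0,0],"twist":0},{"gripper":88,"travel":[0,0,0],"twist":0}]'; python3 -c "
from h import *
go(-129.8,119,255)"
```

```text
time_s: 12.87
ee_pos: [549.3, 59.4, 254.7]
ee_rot: [180.0, 0.0, -175.9]
force: [-1.4, -0.4, 1.2]
gripper_width: 80.4
time_s: 13.12
ee_pos: [549.2, 59.4, 254.8]
ee_rot: [180.0, 0.0, -175.9]
force: [-1.2, 0.0, 0.4]
gripper_width: 80.4
t 13.1167 pos [549.2  59.4 254.8] yaw -175.94 target [549.2  59.6] travel mm [ 0.   0.2 -0.2] twist rad -0.0 F [-1.2  0.   0.4] w 80.4
```

Spot on. Back to the narrow screen (travel y negative); start at shelf x −172, y −130.

```bash
python3 -m handwheel '[{"gripper":88,"travel":[0.01,0,0],"twist":0},{"gripper":88,"travel":[0.02,0,0],"twist":0},{"gripper":88,"travel":[0.012,0,-0.03],"twist":0},{"gripper":88,"travel":[0,0,-0.03],"twist":0},{"gripper":66,"travel":[0,0,-0.03],"twist":0}]'; python3 -m handwheel '[{"gripper":66,"travel":[0,-0.035,0],"twist":0},{"gripper":66,"travel":[0,-0.04,0],"twist":0},{"gripper":66,"travel":[0,-0.04,0],"twist":0},{"gripper":66,"travel":[0,-0.04,0],"twist":0},{"gripper":66,"travel":[0,-0.04,0],"twist":0}]'; python3 -m handwheel '[{"gripper":66,"travel":[0,-0.04,0],"twist":0},{"gripper":66,"travel":[0,-0.014,0],"twist":0},{"gripper":66,"travel":[0,0,0],"twist":0},{"gripper":66,"travel":[0,0,0],"twist":0}]'
python3 - <<'E'
from h import *
go(-172,-130,255)
f=env.grab_frame("top"); p=np.load("p.npy")
p[3:6]=[*T(p[:3],np.array([[-56,119.]]))[0],p[2]]
p,c=fit(f,p,[(350,209,15),(385,195,45),(360,260,60),(428,172,11),(263,246,13)],free=[3,4,5]); print(c); rel(p); np.save("p.npy",p)
E
```

```text
time_s: 13.53
ee_pos: [505.6, 56.3, 345.5]
ee_rot: [180.0, -0.1, -175.9]
force: [1.5, -0.1, 0.6]
gripper_width: 76.0
time_s: 13.95
ee_pos: [520.1, -139.6, 345.1]
ee_rot: [-180.0, 0.1, -175.9]
force: [0.8, 0.7, -0.2]
gripper_width: 60.1
time_s: 14.28
ee_pos: [524.2, -192.1, 344.5]
ee_rot: [179.9, -0.0, -176.0]
force: [-0.6, 0.4, -2.1]
gripper_width: 60.3
t 14.2833 pos [ 524.2 -192.1  344.5] yaw -176.04 target [ 524.7 -191.8] travel mm [-0.5  0.3 89.5] twist rad -0.0018 F [-0.6  0.4 -2.1] w 60.3
76.03420875966549
w shoulder in shelf frame [  1.5 118.7] yaw rel -0.35
n shoulder in shelf frame [ -13.  -129.8] yaw rel 0.16
```

```bash
python3 -m handwheel '[{"gripper":66,"travel":[0,0,0.03],"twist":-0.0015},{"gripper":66,"travel":[0,0,0.03],"twist":0},{"gripper":66,"travel":[0,0,0.02],"twist":0},{"gripper":66,"travel":[0,0,0.008],"twist":0},{"gripper":66,"travel":[0,0,0],"twist":0}]';  python3 -m handwheel '[{"gripper":66,"travel":[0,0,0],"twist":0},{"gripper":66,"travel":[0,0,0],"twist":0}]'; python3 -c "
from h import *
go(-139.9,-130,255)"
```

```text
time_s: 14.75
ee_pos: [524.2, -190.2, 255.0]
ee_rot: [179.9, -0.2, -175.7]
force: [-0.2, 0.2, 0.2]
gripper_width: 60.2
time_s: 14.92
ee_pos: [525.4, -191.5, 258.2]
ee_rot: [-179.9, 0.2, -175.8]
force: [-0.3, 1.1, 0.9]
gripper_width: 60.2
t 14.9167 pos [ 525.4 -191.5  258.2] yaw -175.8 target [ 556.7 -189.5] travel mm [-31.3  -0.2   3.2] twist rad 0.0025 F [-0.3  1.1  0.9] w 60.2
```

```bash
python3 -m handwheel '[{"gripper":66,"travel":[-0.005,0,0.003],"twist":0.0025},{"gripper":66,"travel":[-0.005,0,0],"twist":0},{"gripper":66,"travel":[-0.004,0,0],"twist":0},{"gripper":66,"travel":[-0.004,0,0],"twist":0},{"gripper":66,"travel":[-0.003,0,0],"twist":0}]';  python3 -m handwheel '[{"gripper":66,"travel":[-0.002,0,0],"twist":0},{"gripper":66,"travel":[-0.001,0,0],"twist":0},{"gripper":66,"travel":[0,0,0],"twist":0},{"gripper":66,"travel":[0,0,0],"twist":0}]'; python3 -c "
from h import *
go(-139.9,-130,255)"
```

```text
time_s: 15.33
ee_pos: [546.1, -190.5, 253.9]
ee_rot: [-180.0, -0.0, -176.0]
force: [-2.1, -0.3, 2.3]
gripper_width: 60.2
time_s: 15.67
ee_pos: [548.7, -190.3, 253.6]
ee_rot: [180.0, 0.0, -176.0]
force: [-0.9, -0.5, -0.5]
gripper_width: 60.3
t 15.6667 pos [ 548.7 -190.3  253.6] yaw -176.0 target [ 556.7 -189.5] travel mm [-8.1  0.2 -1.4] twist rad -0.0011 F [-0.9 -0.5 -0.5] w 60.3
```

Finish the push, then back off, lift and move the arm to the middle-rear for an unobstructed check.

```bash
python3 -m handwheel '[{"gripper":66,"travel":[-0.002,0,-0.001],"twist":-0.001},{"gripper":66,"travel":[-0.002,0,0],"twist":0},{"gripper":66,"travel":[-0.002,0,0],"twist":0},{"gripper":66,"travel":[-0.0015,0,0],"twist":0},{"gripper":66,"travel":[-0.0005,0,0],"twist":0}]';  python3 -m handwheel '[{"gripper":66,"travel":[0,0,0],"twist":0},{"gripper":66,"travel":[0,0,0],"twist":0},{"gripper":66,"travel":[0,0,0],"twist":0}]'; python3 -c "
from h import *
go(-139.9,-130,255)"
python3 -m handwheel '[{"gripper":66,"travel":[0.01,0,0],"twist":0},{"gripper":66,"travel":[0.02,0,0],"twist":0},{"gripper":66,"travel":[0.01,0,-0.03],"twist":0},{"gripper":66,"travel":[0,0,-0.04],"twist":0},{"gripper":66,"travel":[0.02,0,-0.04],"twist":0}]'; python3 -m handwheel '[{"gripper":66,"travel":[0.03,0,-0.02],"twist":0},{"gripper":66,"travel":[0.04,0,0],"twist":0},{"gripper":66,"travel":[0.04,0,0],"twist":0},{"gripper":66,"travel":[0.03,0,0],"twist":0},{"gripper":66,"travel":[0,0,0],"twist":0}]'
python3 - <<'E'
from h import *
go(-200,0,385)
f=env.grab_frame("top"); 
cv2.imwrite("pics/t5.png",cv2.resize(f["frame"][130:280,230:460,::-1],None,fx=3.4,fy=3.4,interpolation=cv2.INTER_CUBIC))
E
```

```text
time_s: 16.08
ee_pos: [557.0, -189.7, 254.7]
ee_rot: [180.0, 0.0, -175.9]
force: [-0.8, 0.1, 1.1]
gripper_width: 60.4
time_s: 16.33
ee_pos: [556.8, -189.7, 254.7]
ee_rot: [-180.0, 0.0, -175.9]
force: [0.4, -0.3, -0.7]
gripper_width: 60.4
t 16.3333 pos [ 556.8 -189.7  254.7] yaw -175.94 target [ 556.7 -189.5] travel mm [ 0.1  0.3 -0.3] twist rad -0.0001 F [ 0.4 -0.3 -0.7] w 60.4
time_s: 16.75
ee_pos: [498.7, -194.0, 363.0]
ee_rot: [180.0, 0.1, -175.9]
force: [1.7, -0.9, 0.8]
gripper_width: 59.9
time_s: 17.17
ee_pos: [353.1, -202.8, 381.8]
ee_rot: [179.9, -0.2, -176.1]
force: [0.4, 0.3, 0.7]
gripper_width: 60.4
t 17.1667 pos [ 353.1 -202.8  381.8] yaw -176.07 target [487.6 -64.1] travel mm [-143.6  129.2   -3.2] twist rad -0.0024 F [0.4 0.3 0.7] w 60.4
```

View pics/t5.png

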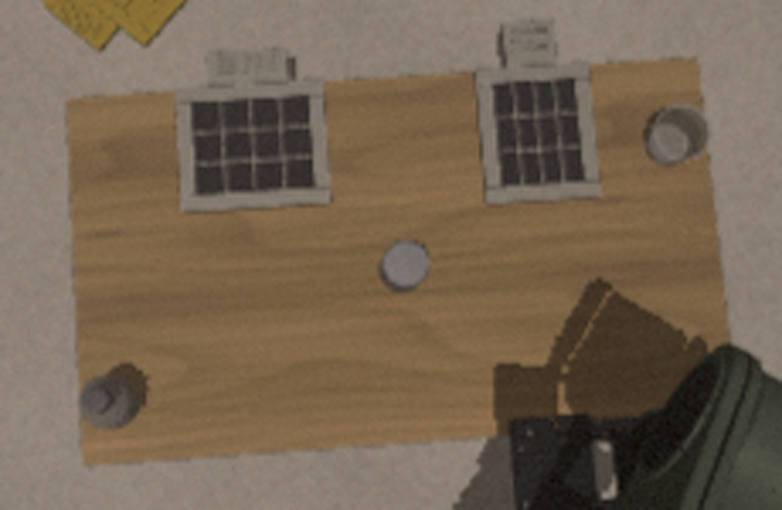

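Both screens lie square with tabs out; tin (405,265), bottle, and cup stand as before. Numeric check.

Run:
```python
from h import *
f=env.grab_frame("top"); p=np.load("p.npy")
p[3:6]=[*T(p[:3],np.array([[-57,119.]]))[0],p[2]]; p[6:9]=[*T(p[:3],np.array([[-61,-130.]]))[0],p[2]]
ig=[(350,209,9),(428,172,11),(263,246,13),(410,260,55)]
for fr in (range(3,9),range(9)):
    q,c=fit(f,p,ig,free=fr); print(c); rel(q)
for n in("wide_screen_shoulder","narrow_screen_shoulder","shelf_edge"):
    for cam in("top","side"):
        if n=="wide_screen_shoulder" and cam=="top": env.grab_frame("side")
        print(n,cam,[np.round(np.array(unproj(env.grab_frame(cam),d["uv"],60))-p[:2],1).tolist() for d in env.pinpoint(cam,n)][:4])
```

```text
1.990001619560644
w shoulder in shelf frame [  0.7 118.7] yaw rel -0.25
n shoulder in shelf frame [ 1.000e-01 -1.295e+02] yaw rel 0.16
2.006357826758176
w shoulder in shelf frame [  0.5 119.1] yaw rel 0.01
n shoulder in shelf frame [  -0. -130.] yaw rel -0.1
wide_screen_shoulder top [[-17.1, 117.9], [-446.9, 265.2], [72.5, 258.3], [-404.2, -226.8]]
wide_screen_shoulder side [[-488.5, 244.8], [14.0, 229.4], [-458.2, -285.9], [-9.0, 125.0]]
narrow_screen_shoulder top [[1.7, -129.7]]
narrow_screen_shoulder side [[8.2, -134.7]]
shelf_edge top [[-4.8, -7.3]]
shelf_edge side [[-6.5, 0.2]]
```

```bash
python3 -c "
from workcell import env
print(env.job_done(), env.state()['time_s'])"
```

```text
the job is handed in; nothing more can be done
the job is handed in; nothing more can be done
```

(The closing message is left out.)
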